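# Wedge the mooncake mould into its bench holder

## Task

Before pressing mooncakes, fix the mould to the bench: set the wooden mould with the flared, tapering dovetail foot flat on the open end of the white holder, narrow end of its foot towards the metal rails, then slide it firmly along between the rails until it wedges tight with the back of its foot about flush with the front ends of the rails, and let go. Leave the other mould, the one with the straight-sided foot, where it stands.

Things in the scene. Friction and masses are not known exactly. Their poses are not given: they have to be found in the camera images.
- mould_mid (a point): Centre, 35 mm above the underside, of the loose upright brown wooden mould to use (0.3 kg, 70 mm tall). +x: towards its narrow end (nose). Foot, lowest 18 mm: dovetail wedge 100 mm long, underside 100 mm wide at tail, 70 at nose, sides lean in 20 deg going up. Above it a block 80 (x) x 54 (y) mm, centred, gripped across y, round cavity in top; 22 mm handle out to x = -95 mm, axis 45 mm up.
- plain_mid (a point): Centre, 35 mm above the underside, of the other brown wooden mould, to be left alone: same block, cavity and handle, but its foot is a straight-sided slab 100 x 62 x 18 mm. Either of the two moulds may stand left or right of the holder.
- holder: White plate 240 (x) x 164 (y) x 12 mm fixed to the table; origin: centre of underside. x -120 to 0 mm: open flat run-in. x 0 to 118 mm: two aluminium rails, tops 29 mm above the table, forming the dovetail way about y = 0; gap at plate level 100 mm at x = 0, narrowing 30 mm per 100 mm towards +x; faces overhang 20 deg. No end stop.
- home (a point): Point of the holder (its x +50, y 0, z +47 mm; same axes) where mould_mid lies once wedged, nose towards +x, tail flush with the rails' front ends. On the run-in mould_mid has this same height. 105 mm before home (-x) the nose is 5 mm short of the rails with 15 mm to spare each side; the mould slides freely until it wedges within a few mm of home.

How it is judged:
By the outcome, as a careful person would: the job done as asked, in the order asked, and still so for the second after the job is handed in, with the robot touching nothing.
It also fails if it takes over 45 s, if anything falls off the work surface, if the arm or the gripper's body presses on something with over 40 N, if the wrist force passes 120 N, or if a joint passes its speed limit or range.

## Robot

A 6-joint arm with a two-finger parallel gripper is mounted at the origin on the work surface. World frame = base frame: x ahead of the robot, y to its left, z up, the work surface at z = 0. Lengths are in mm, angles in rad, forces in N, time in s.
With the tool pointing down it reaches from about 350 to 975 mm from the base axis. Payload 7.1 kg.
Tool frame: the origin (TCP) lies at the centre of the arm's flange, where the gripper is bolted on; the fingertips stand 182 mm ahead of it and the grasp point (between the pads) lies 163 mm ahead of it; z points along the fingers, y is the line along which they close (so a half turn about z gives the same grasp; the last joint's range is limited). The gripper opens to 88 mm and grips with 3 to 60 N. Pads are 20 mm wide; open, the fingers measure 115 mm over their backs; the gripper's body (75 mm by 178 mm) begins 61 mm behind the grasp point.
Start: joints at [-1.203, 0.423, 1.63, -0, 1.089, -0.019], TCP at [235.783, -578.803, 404.675] pointing down, gripper open.
Joint ranges: [-3, 3], [-0.9, 2.11], [0.09, 2.58], [-1.31, 4.45], [0.11, 2.69], [-2.54, 2.54]. Speed limits (rad/s): [2.39, 2.39, 3.01, 3.14, 3.14, 3.14].

## Interface

Orientations are given as a rotation vector (axis times angle).
In Python, from workcell import readout, get_image, ctrl gives the robot as it stands.
- The arm moves only by the tool step_arm, never from a script. Its argument "targets" is a list that holds one entry, the list of rows, each a list of 7 numbers: the shift along the world's x, y, z as a fraction of full scale, then the turn, a rotation vector about the world's x, y, z as a fraction of full scale, then the opening, from 0 (shut) to 1 (fully open). In form: [[[dx, dy, dz, wx, wy, wz, claw], ...]]. A call has exactly 5 rows; each row shifts and turns the commanded pose from where the row before left it; what a row does not reach is not made up. Full scale, the value 1, is 0.05 m for a shift and 4 degrees for a turn. A row lasts 1/8 s, in which the tool goes at most 62.5 mm and 10.7 degrees, less where a joint would pass 70% of its speed; a pose out of reach is approached as far as the arm can. A call with a number of a shift or a turn outside -1 to 1 is refused whole. A call with a gripper value outside its range is refused whole. The fingers move at their own pace and stop on an object; the grip force is fixed at half the most. Time passes only in rows, so rows that do not move let the fingers close, or fill a call up. It gives the time, the measured TCP pose, the force, the opening and the grip force at its end, in the units of the state.
- readout.get_obs(): the state, without advancing time (a new reading comes with each control period).
- get_image(name): name is "scene" or "side" or "wrist"; returns a dict with "pixels" (400x640x3 uint8, red, green, blue), "intrinsics" (3x3 intrinsics, pixels), "extrinsics" (4x4, takes a point from world to camera coordinates). Camera axes: x right, y down, z forward; pixel columns grow to the right and rows downward; lengths in mm; the calibration is good to about 2 mm. The wrist camera is an equidistant fisheye: a pixel r from the principal point sees the ray r / f radians off the axis. A picture is of the moment at which its call begins. There is no depth.
- ctrl.close_job(): hands the job in; it is judged then, once.
The state is a dict: "t": time; "qpos": joint angles; "qvel": joint speeds; "joint_torque": joint torques, N m; "ee_pos": TCP position; "orientation": TCP orientation; "ft_force": force on the tool from outside, world axes, zero at the start; "moment": the same for the moment, N m; "width": finger opening in mm; "grasp_force": force on a finger pad.
Only numpy, scipy, OpenCV 4.12 (cv2) and the standard library are available. Lean on these libraries where they do the work, as an engineer would, in place of code of your own. Each camera call takes 0.05 s, during which the arm holds its last target. There are 200 camera calls.

## Working session

There is one attempt and no reset: what is moved stays moved. The work goes in short steps, Python scripts to look and compute and a tool call to move; the robot and the scene stay as the last step left them, time stands still between calls to the robot, and variables do not carry over. Pictures are saved under pics/ and viewed, at most 11 in all, crops included, and the job is handed in when it is done.

Besides the shell and the picture viewer there is one more tool, called after "Request:" as name(argument=value, ...), one argument or row to a line, values as JSON. step_arm: Moves the arm, as the interface text tells. Shift numbers are shares of 0.05 m and turn numbers shares of 4 degrees, none past 1 either way. Its arguments: {"type":"object","properties":{"targets":{"type":"array"}},"required":["targets"]}

```bash
mkdir -p pics; cat > h.py <<'E'
import numpy as np, cv2
from workcell import readout,get_image,ctrl
def snap(n,f):
    d=get_image(n); cv2.imwrite('pics/'+f,d['pixels'][:,:,::-1]); np.savez('pics/'+f[:-4]+'.npz',**{k:np.array(d[k]) for k in('pixels','intrinsics','extrinsics')}); return d
def ray(d,uv,z,fish=False):
    K=np.array(d['intrinsics']);T=np.array(d['extrinsics']);R=T[:3,:3];c=-R.T@T[:3,3]
    x=(uv[0]-K[0,2])/K[0,0];y=(uv[1]-K[1,2])/K[1,1]
    if fish:
        r=np.hypot(x,y); s=np.sin(r)/max(r,1e-9); v=np.array([x*s,y*s,np.cos(r)])
    else: v=np.array([x,y,1.])
    w=R.T@v; return c+w*(z-c[2])/w[2]
E
python3 - <<'E'
from h import *
a=snap('scene','a.png');b=snap('side','b.png');
for d in(a,b):
    T=np.array(d['extrinsics']);print(np.round(-T[:3,:3].T@T[:3,3]),np.round(T[2,:3],2))
o=readout.get_obs();print(o['t'],o['ee_pos'],o['orientation'],o['width'],o['ft_force'])
A=np.vstack([np.array(a['pixels'])])
cv2.imwrite('pics/ab.png',cv2.resize(np.vstack([a['pixels'],b['pixels']])[:,:,::-1],(480,600),interpolation=cv2.INTER_AREA))
E
```

```text
[ 928. -449.  963.] [-0.38  0.42 -0.82]
[489. 622. 545.] [ 0.03 -0.79 -0.61]
0.1 [ 235.70380331 -578.59752482  403.99983151] [-3.08173998e+00 -6.03571543e-01  3.82060418e-04] 87.73620825878895 [-0.06525564 -0.6747225   0.60508551]
```

View pics/a.png

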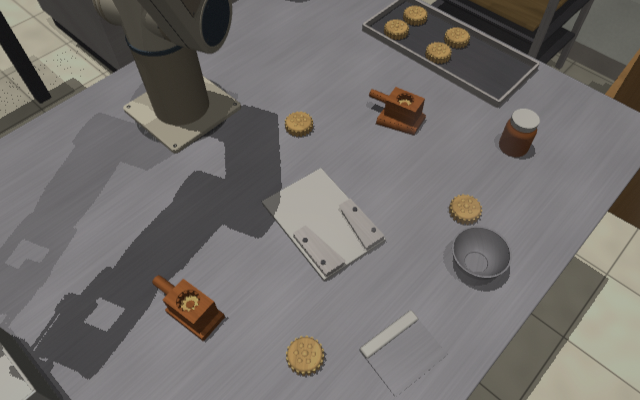

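View pics/b.png

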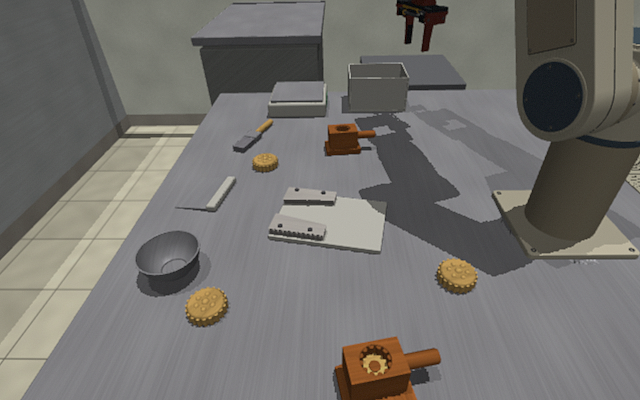

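The scene view shows moulds at about (402,108) and (190,308), with the holder at (323,222). The side view shows them at (375,370) and (345,138). I'll enlarge the feet.

```bash
python3 - <<'E'
import cv2,numpy as np
a=cv2.imread('pics/a.png');b=cv2.imread('pics/b.png')
def c(i,u,v,w=100,h=75): 
    u0=min(max(u-w//2,0),640-w);v0=min(max(v-h//2,0),400-h)
    return cv2.resize(i[v0:v0+h,u0:u0+w],(400,300),interpolation=cv2.INTER_CUBIC)
cv2.imwrite('pics/c.png',np.vstack([np.hstack([c(a,402,108),c(a,190,308)]),np.hstack([c(b,385,363),c(b,345,138)])]))
E
```

```text
(no output)
```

View pics/c.png

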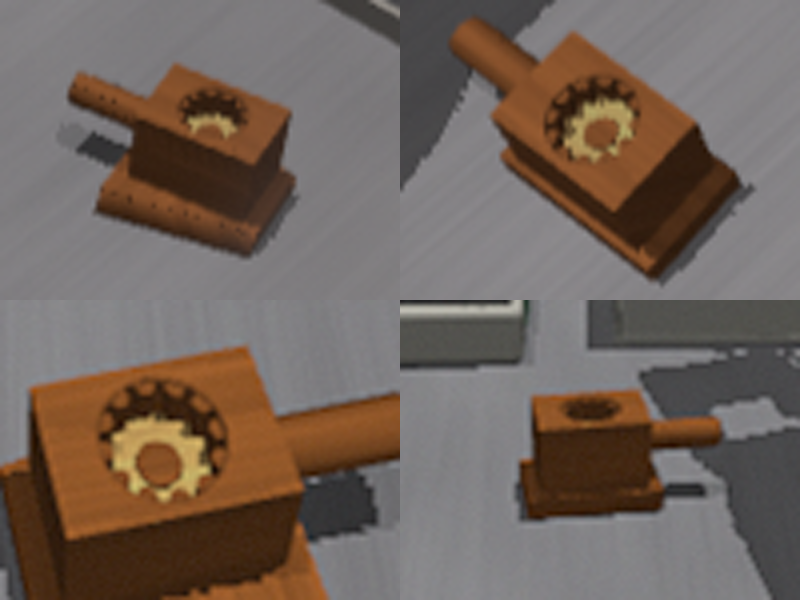

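```bash
python3 - <<'E'
from h import *
a=np.load('pics/a.npz');b=np.load('pics/b.npz')
A=np.array([ray(a,p,70) for p in [(395.7,87.2),(424.5,99),(415.2,111.7),(386.2,100)]])
B=np.array([ray(b,(335+x/4,325+y/4),70) for x,y in [(30,88),(248,47),(300,190),(70,240)]])
for P in(A,B):
    r=cv2.minAreaRect(P[:,:2].astype(np.float32)); print(np.round(P[:,:2]),P[:,:2].mean(0),r)
for d,roi in((a,(250,160,390,285)),(b,(255,180,395,260))):
    im=cv2.cvtColor(d['pixels'],cv2.COLOR_RGB2HSV); x0,y0,x1,y1=roi
    m=np.zeros(im.shape[:2],np.uint8); s=im[y0:y1,x0:x1]
    print(im[235,340] )
    m[y0:y1,x0:x1]=((s[...,2]>150)).astype(np.uint8)*255
    m=cv2.morphologyEx(m,cv2.MORPH_OPEN,np.ones((3,3)))
    cs=max(cv2.findContours(m,0,2)[0],key=cv2.contourArea)
    h=cv2.convexHull(cs); q=cv2.approxPolyDP(h,4,True)[:,0]
    print(q.tolist(),[np.round(ray(d,p,12)[:2]).tolist() for p in q])
E
```

```text
[[397. 373.]
 [474. 388.]
 [484. 339.]
 [408. 322.]] [440.85157336 355.44107478] ((441.12255859375, 355.6850280761719), (78.61026763916016, 51.92836380004883), 12.282730102539062)
[[480. 341.]
 [402. 325.]
 [392. 377.]
 [468. 393.]] [435.34588498 359.07139235] ((435.3069763183594, 359.3271179199219), (79.48037719726562, 53.632720947265625), 11.745972633361816)
[ 23  18 172]
[[319, 169], [381, 233], [362, 253], [327, 271], [275, 217], [280, 191]] [[403.0, 89.0], [621.0, 53.0], [623.0, -12.0], [598.0, -93.0], [425.0, -74.0], [382.0, -17.0]]
[ 27  16 180]
[[384, 215], [380, 249], [326, 243], [270, 227], [282, 206], [337, 197], [365, 200]] [[379.0, -14.0], [399.0, 93.0], [508.0, 75.0], [632.0, 25.0], [613.0, -48.0], [484.0, -82.0], [418.0, -70.0]]
```

Request:
step_arm(
  targets=[
    [[0.33,0.77,0,0,0,-0.167,1],[0.33,0.77,0,0,0,-0.167,1],[0.33,0.77,0,0,0,-0.167,1],[0.33,0.77,0,0,0,-0.167,1],[0.33,0.77,0,0,0,-0.167,1]],
  ],
)

```text
t: 0.72
ee_pos: [318.5, -385.0, 404.4]
orientation: [-3.099, -0.513, 0.0]
ft_force: [-0.1, -0.4, 0.6]
width: 87.8
grasp_force: 0.0
```

Request:
step_arm(
  targets=[
    [[0.33,0.77,0,0,0,-0.167,1],[0.33,0.77,0,0,0,-0.167,1],[0.33,0.77,0,0,0,-0.167,1],[0.33,0.77,0,0,0,-0.167,1],[0.33,0.77,0,0,0,-0.167,1]],
  ],
)

```text
t: 1.35
ee_pos: [401.0, -192.5, 404.6]
orientation: [-3.113, -0.422, 0.0]
ft_force: [0.4, 0.3, -0.2]
width: 87.7
grasp_force: 0.0
```

Request:
step_arm(
  targets=[
    [[0.33,0.77,0,0,0,-0.167,1],[0.33,0.77,0,0,0,-0.167,1],[0.33,0.77,0,0,0,-0.167,1],[0.33,0.77,0,0,0,-0.167,1],[0.33,0.77,0,0,0,-0.167,1]],
  ],
)

```text
t: 1.98
ee_pos: [483.5, 0.1, 404.5]
orientation: [3.124, 0.332, -0.0]
ft_force: [0.6, -0.6, 1.2]
width: 88.0
grasp_force: 0.0
```

```bash
python3 - <<'E'
from h import *
d=snap('wrist','w1.png');T=np.array(d['extrinsics']);print(np.round(-T[:3,:3].T@T[:3,3]),np.round(T[:3,:3],2),d['intrinsics'])
E
```

```text
[564.  17. 384.] [[ 0.21 -0.98 -0.  ]
 [-0.93 -0.2   0.3 ]
 [-0.29 -0.06 -0.95]] [[309.70691629   0.         326.21215456]
 [  0.         309.70691629 200.82280216]
 [  0.           0.           1.        ]]
```

View pics/w1.png

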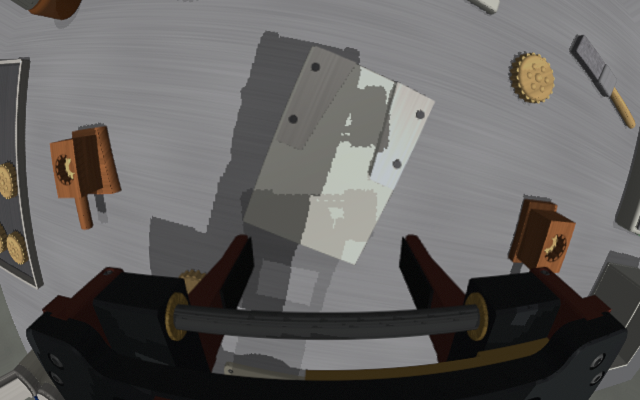

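```bash
python3 - <<'E'
from h import *
d=np.load('pics/w1.npz')
g=cv2.cvtColor(d['pixels'],cv2.COLOR_RGB2GRAY)
S=[]
for u,v in[(316,67),(293,119),(420,114),(397,163)]:
    w=g[v-7:v+8,u-7:u+8].astype(float); ys,xs=np.where(w<0.6*np.median(w)); p=(u-7+xs.mean(),v-7+ys.mean()); q=ray(d,p,29,True)[:2]; S.append(q); print(np.round(p,1),len(xs),np.round(q,1))
C={n:ray(d,p,12,True)[:2] for n,p in dict(FL=(244,220),FR=(354.5,265)).items()}
C.update({n:ray(d,p,29,True)[:2] for n,p in dict(far_L=(308,47),farL_in=(359,64),farR_in=(397,82),far_R=(434,100),fin=(371,178)).items()})
for k,v in C.items(): print(k,np.round(v,1))
m1=(S[0]+S[2])/2;m2=(S[1]+S[3])/2;mf=(C['FL']+C['FR'])/2
ang=lambda v:np.degrees(np.arctan2(v[1],v[0]))
print('mids far,near,front',m1,m2,mf,ang(m1-m2),ang(m1-mf),'front edge',ang(C['FL']-C['FR'])-90,np.linalg.norm(C['FL']-C['FR']),'screw perp',ang(S[0]-S[2])-90,ang(S[1]-S[3])-90)
# scene/side corners
print('scene front corners', np.array([403,89]))
T=ray(d,(64,168),70,True);print('mould top approx',T)
E
```

```text
[315.   66.6] 50 [606.2  38.7]
[292.7 118.7] 52 [542.5  51.1]
[419.5 114.3] 53 [581.  -90.8]
[396.5 163.5] 53 [517.5 -78.3]
FL [400.7  92.5]
FR [367.3 -65.4]
far_L [627.3  51.3]
farL_in [620.1  -8.9]
farR_in [610.7 -55.8]
far_R [ 602.4 -104.2]
fin [493.6 -52.7]
mids far,near,front [593.61682184 -26.05254433] [529.98107352 -13.59921849] [383.95760888  13.54814136] -11.072676903286554 -10.696085886290755 front edge -11.942878708828388 161.34658619850265 screw perp -10.994553247392048 -10.911937258483377
scene front corners [403  89]
mould top approx [437.78420718 356.38443864  70.        ]
```

The wrist view shows the rail screws at (315,67), (293,119), (420,114) and (397,163), and the holder's front corners at (244,220) and (354,265). That puts the holder origin at about (503,-9) with yaw -11°. The dovetail mould on the left is at (438,357) with yaw 12°. I'll go above it and look from close by.

Request:
step_arm(
  targets=[
    [[-0.09,0.714,-0.15,0,0,0,1],[-0.09,0.714,-0.15,0,0,0,1],[-0.09,0.714,-0.15,0,0,0,1],[-0.09,0.714,-0.15,0,0,0,1],[-0.09,0.714,-0.15,0,0,0,1]],
  ],
)

```text
t: 2.65
ee_pos: [460.4, 178.1, 366.8]
orientation: [3.124, 0.332, -0.001]
ft_force: [-0.1, 0.2, -1.2]
width: 88.1
grasp_force: 0.0
```

Request:
step_arm(
  targets=[
    [[-0.09,0.714,-0.15,0,0,0,1],[-0.09,0.714,-0.15,0,0,0,1],[-0.09,0.714,-0.15,0,0,0,1],[-0.09,0.714,-0.15,0,0,0,1],[-0.09,0.714,-0.15,0,0,0,1]],
  ],
)

```text
t: 3.28
ee_pos: [438.0, 356.6, 329.2]
orientation: [3.124, 0.332, -0.001]
ft_force: [0.5, -0.5, 0.3]
width: 87.8
grasp_force: 0.0
```

```bash
python3 - <<'E'
from h import *
d=snap('wrist','w2.png')
E
```

```text
(no output)
```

View pics/w2.png

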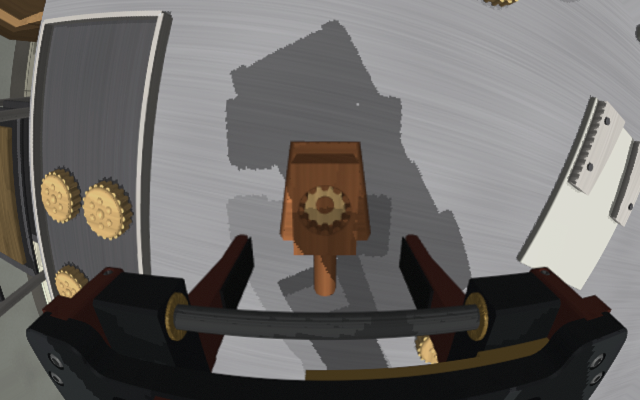

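The mould is aligned between the fingers. Its foot is clearly tapered, with nose corners at about (292,141) and (361,141) and the handle end at (325,293).

```bash
python3 - <<'E'
from h import *
d=np.load('pics/w2.npz')
a=np.radians(12.2);ex=np.array([np.cos(a),np.sin(a)]);ey=np.array([-ex[1],ex[0]])
for n,p,z in[('noseL',(292,141.5),10),('noseR',(360.5,141.5),10),('topL',(291,164),70),('topR',(361,164),70),('topTailL',(285,255),70),('topTailR',(357,255),70),('hand',(325,294),45),('cav',(325,205),55)]:
    q=ray(d,p,z,True)[:2]; print(n,np.round(q,1),'rel',np.round(((q-[438,356.6])@ex,(q-[438,356.6])@ey),1))
E
```

```text
noseL [478.5 398.5] rel [48.4 32.4]
noseR [492.5 333.6] rel [ 48.4 -34. ]
topL [468.9 390.8] rel [37.4 26.9]
topR [480.5 337. ] rel [ 37.4 -28.1]
topTailL [389.2 382. ] rel [-42.4  35.1]
topTailR [402.5 320.8] rel [-42.2 -27.5]
hand [339.5 335.8] rel [-100.6    0.5]
cav [436.5 356.6] rel [-1.4  0.3]
```

Request:
step_arm(
  targets=[
    [[-0.04,0,-0.6,0,0,0,1],[0,0,-0.6,0,0,0,1],[0,0,-0.6,0,0,0,1],[0,0,-0.4,0,0,0,1],[0,0,-0.16,0,0,0,1]],
  ],
)

```text
t: 3.95
ee_pos: [436.0, 355.1, 210.3]
orientation: [3.123, 0.332, -0.003]
ft_force: [-0.2, -0.2, 0.5]
width: 87.7
grasp_force: 0.0
```

Request:
step_arm(
  targets=[
    [[0,0,0,0,0,0,0],[0,0,0,0,0,0,0],[0,0,0,0,0,0,0],[0,0,0,0,0,0,0],[0,0,0,0,0,0,0]],
  ],
)

```text
t: 4.58
ee_pos: [436.6, 356.0, 212.5]
orientation: [-3.123, -0.332, -0.002]
ft_force: [-0.3, 1.2, 6.3]
width: 53.8
grasp_force: 30.0
```

Request:
step_arm(
  targets=[
    [[0,0,0,0,0,0,0],[0,0,0.2,0,0,0,0],[0,0,0.4,0,0,0,0],[0,0,0.5,0,0,0,0],[0,0,0.5,0,0,0,0]],
  ],
)

```text
t: 5.2
ee_pos: [435.9, 355.3, 292.3]
orientation: [3.123, 0.332, -0.002]
ft_force: [-0.0, -0.0, -3.1]
width: 53.6
grasp_force: 30.0
```

Request:
step_arm(
  targets=[
    [[0.016,-0.706,0,0,0,-0.578,0],[0.016,-0.706,0,0,0,-0.578,0],[0.016,-0.706,0,0,0,-0.578,0],[0.016,-0.706,0,0,0,-0.578,0],[0.016,-0.706,0,0,0,-0.578,0]],
  ],
)

```text
t: 5.82
ee_pos: [439.9, 177.9, 291.8]
orientation: [3.141, 0.014, -0.001]
ft_force: [0.6, 1.2, -3.3]
width: 54.0
grasp_force: 30.0
```

Request:
step_arm(
  targets=[
    [[0.016,-0.706,0,0,0,-0.578,0],[0.016,-0.706,0,0,0,-0.578,0],[0.016,-0.706,0,0,0,-0.578,0],[0.016,-0.706,0,0,0,-0.578,0],[0.016,-0.706,0,0,0,-0.578,0]],
  ],
)

```text
t: 6.45
ee_pos: [443.9, 1.5, 291.9]
orientation: [3.127, -0.302, -0.001]
ft_force: [-0.4, 0.2, -2.5]
width: 53.9
grasp_force: 30.0
```

Request:
step_arm(
  targets=[
    [[0,0,-0.4,0,0,0,0],[0,0,-0.3,0,0,0,0],[0,0,-0.2,0,0,0,0],[0,0,0,0,0,0,0],[0,0,0,0,0,0,0]],
  ],
)

```text
t: 7.08
ee_pos: [444.4, 3.0, 246.8]
orientation: [3.127, -0.299, 0.0]
ft_force: [-0.4, -1.1, -3.0]
width: 54.0
grasp_force: 30.0
```

```bash
python3 - <<'E'
from h import *
d=snap('wrist','w3.png');o=readout.get_obs();print(o['ee_pos'],o['orientation'],o['qpos'])
E
```

```text
[444.51912714   2.94972519 246.99341203] [-3.12723517e+00  2.99575114e-01 -9.48755410e-04] [-2.01361592e-02  4.41601807e-01  2.11391404e+00 -8.07747586e-06
  5.85471419e-01  1.74167508e+00]
```

View pics/w3.png

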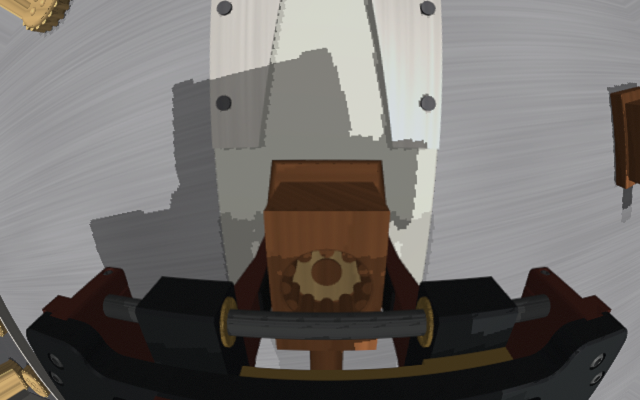

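```bash
python3 - <<'E'
from h import *
d=np.load('pics/w3.npz')
S=[ray(d,p,29,True)[:2] for p in[(224.5,8),(428,8),(223.5,103),(427.5,103)]]
m1=(S[0]+S[1])/2;m2=(S[2]+S[3])/2
ang=lambda v:np.degrees(np.arctan2(v[1],v[0]))
print(m1,m2,ang(m1-m2),ang(S[0]-S[1])-90,ang(S[2]-S[3])-90)
a=np.radians(-11);ex=np.array([np.cos(a),np.sin(a)]);ey=np.array([-ex[1],ex[0]])
m=(m1+m2)/2; O=m-59*ex; 
L=lambda q:np.round(((q-O)@ex,(q-O)@ey),1)
print('origin',O,'tcp',L(np.array([444.5,2.95])))
for n,p,z in[('nL',(272,160),36),('nR',(383.5,160),36),('bL',(265,209),106),('bR',(389,209),106),('railL',(219,148),29),('railLin',(264,148),29),('railRin',(392,148),29)]:
    print(n,L(ray(d,p,z,True)[:2]))
nl=ray(d,(272,160),36,True)[:2];nr=ray(d,(383.5,160),36,True)[:2];print(ang(nl-nr)-90)
E
```

```text
[593.94642341 -26.64332559] [530.03418388 -13.802321  ] -11.36039919490012 -10.892851023289282 -10.929854600269223
origin [504.07429982  -8.96509257] tcp [-60.8   0.3]
nL [-11.2  33.7]
nR [-11.  -36.4]
bL [-19.5  25.2]
bR [-19.5 -26.5]
railL [-3.4 71.1]
railLin [-4.4 40. ]
railRin [ -4.2 -43.1]
-10.877854156338657
```

Request:
step_arm(
  targets=[
    [[0,0,-0.2,0,0,0,0],[0,0,-0.16,0,0,0,0],[0,0,-0.08,0,0,0,0],[0,0,0,0,0,0,0],[0,0,0,0,0,0,0]],
  ],
)

```text
t: 7.75
ee_pos: [444.3, 2.7, 224.5]
orientation: [3.127, -0.301, -0.0]
ft_force: [0.5, 0.2, -3.0]
width: 54.1
grasp_force: 30.0
```

Request:
step_arm(
  targets=[
    [[0,0,-0.02,0,0,0,0],[0,0,0,0,0,0,0],[0,0,0,0,0,0,0],[0,0,0,0,0,0,0],[0,0,0,0,0,0,0]],
  ],
)

```text
t: 8.38
ee_pos: [444.3, 2.7, 224.1]
orientation: [-3.127, 0.301, -0.001]
ft_force: [-1.7, -1.1, 5.2]
width: 53.8
grasp_force: 30.0
```

Request:
step_arm(
  targets=[
    [[0.157,-0.0305,0,0,0,0,0],[0.157,-0.0305,0,0,0,0,0],[0.157,-0.0305,0,0,0,0,0],[0.157,-0.0305,0,0,0,0,0],[0.157,-0.0305,0,0,0,0,0]],
  ],
)

```text
t: 9.0
ee_pos: [482.5, -4.8, 224.1]
orientation: [3.127, -0.301, -0.005]
ft_force: [-7.2, 1.5, 10.5]
width: 53.8
grasp_force: 30.0
```

Request:
step_arm(
  targets=[
    [[0.157,-0.0305,0,0,0,0,0],[0.157,-0.0305,0,0,0,0,0],[0.157,-0.0305,0,0,0,0,0],[0.157,-0.0305,0,0,0,0,0],[0.157,-0.0305,0,0,0,0,0]],
  ],
)

```text
t: 9.62
ee_pos: [521.9, -12.4, 224.1]
orientation: [-3.127, 0.3, 0.005]
ft_force: [-6.2, 0.9, 9.7]
width: 54.0
grasp_force: 30.0
```

Request:
step_arm(
  targets=[
    [[0.09,-0.0175,0,0,0,0,0],[0.09,-0.0175,0,0,0,0,0],[0.09,-0.0175,0,0,0,0,0],[0.09,-0.0175,0,0,0,0,0],[0.09,-0.0175,0,0,0,0,0]],
  ],
)

```text
t: 10.25
ee_pos: [544.4, -16.7, 224.1]
orientation: [-3.127, 0.301, 0.005]
ft_force: [-11.9, 4.6, 17.3]
width: 53.9
grasp_force: 30.0
```

Request:
step_arm(
  targets=[
    [[0.04,-0.008,0,0,0,0,0],[0.04,-0.008,0,0,0,0,0],[0.02,-0.004,0,0,0,0,0],[0.02,-0.004,0,0,0,0,0],[0,0,0,0,0,0,0]],
  ],
)

```text
t: 10.88
ee_pos: [548.3, -17.1, 224.2]
orientation: [-3.126, 0.302, 0.014]
ft_force: [-17.6, 7.8, 19.9]
width: 54.1
grasp_force: 30.0
```

Request:
step_arm(
  targets=[
    [[0.04,-0.008,0,0,0,0,0],[0.04,-0.008,0,0,0,0,0],[0.02,-0.004,0,0,0,0,0],[0,0,0,0,0,0,0],[0,0,0,0,0,0,0]],
  ],
)

```text
t: 11.5
ee_pos: [551.9, -17.5, 224.1]
orientation: [-3.125, 0.302, 0.021]
ft_force: [-22.2, 12.1, 28.7]
width: 53.8
grasp_force: 30.0
```

```bash
python3 - <<'E'
from h import *
d=snap('wrist','w4.png');o=readout.get_obs();print(o['ee_pos'],o['ft_force'],o['moment'])
a=snap('scene','a4.png')
c=cv2.resize(a['pixels'][160:290,240:400,::-1],(640,520),interpolation=cv2.INTER_CUBIC)
cv2.imwrite('pics/a4c.png',c)
E
```

```text
[551.85572969 -17.48717912 224.14109597] [-21.84703435  12.71893043  28.86931256] [ 2.18964308  3.48652255 -0.12280663]
```

View pics/w4.png

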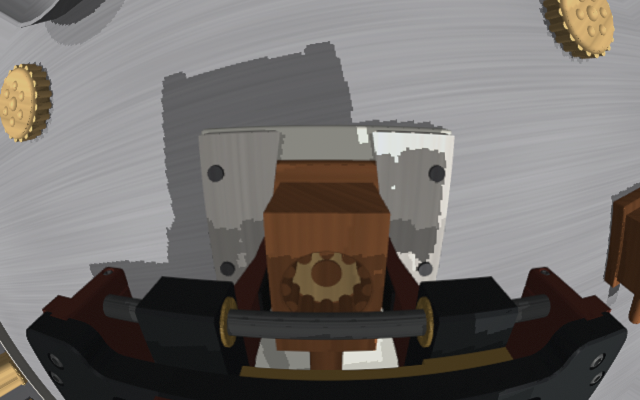

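```bash
python3 - <<'E'
from h import *
d=np.load('pics/w4.npz')
a=np.radians(-11);ex=np.array([np.cos(a),np.sin(a)]);ey=np.array([-ex[1],ex[0]])
S=[ray(d,p,29,True)[:2] for p in[(215.5,173.5),(436.5,173.5),(227.5,269),(425.5,269)]]
m=sum(S)/4; O=m-60*ex
L=lambda q:np.round(((q-O)@ex,(q-O)@ey),1)
print(O,[L(s) for s in S],'tcp',L(np.array([551.9,-17.5])))
for n,p,z in[('noseL',(275,162),12),('noseR',(377,162),12),('noseL30',(275,162),30),('blkL',(264,211),82),('blkR',(389.5,211),82),('end',(325,127),12),('railend',(240,130),29)]: print(n,L(ray(d,p,z,True)[:2]))
E
```

```text
[502.29393859  -8.65468936] [array([92.8, 66.5]), array([ 92.8, -66.2]), array([27.2, 66.5]), array([ 27.2, -66.9])] tcp [50.4  0.8]
noseL [95.7 32.4]
noseR [ 95.7 -32. ]
noseL30 [99.3 29.3]
blkL [88.6 26.2]
blkR [ 88.6 -26.6]
end [117.5   0.8]
railend [118.2  49.4]
```

View pics/a4c.png

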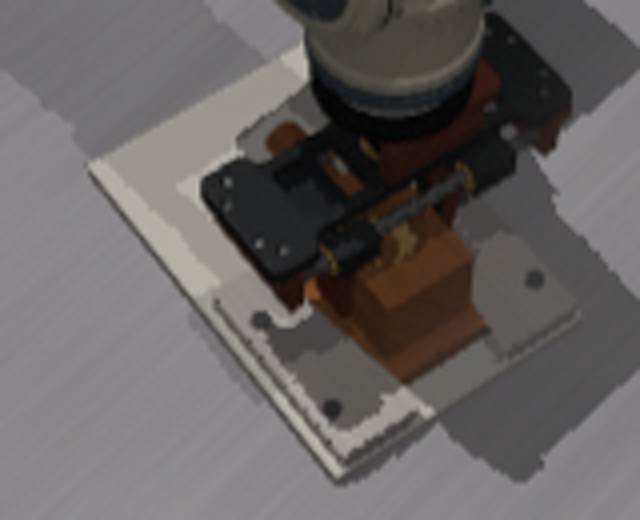

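The mould is in the way with its nose at local x of 96–99 mm, so it is 1–2 mm short of home. I'll ease the lateral and vertical load and push on.

Request:
step_arm(
  targets=[
    [[0,0.02,0.02,0,0,0,0],[0.03,-0.006,0,0,0,0,0],[0.03,-0.006,0,0,0,0,0],[0,0,0,0,0,0,0],[0,0,0,0,0,0,0]],
  ],
)

```text
t: 12.22
ee_pos: [553.3, -17.4, 224.0]
orientation: [-3.126, 0.302, 0.029]
ft_force: [-26.2, 8.9, 23.5]
width: 53.9
grasp_force: 30.0
```

Request:
step_arm(
  targets=[
    [[0.05,-0.006,0.01,0,0,0,0],[0.05,-0.006,0,0,0,0,0],[0.05,-0.006,0,0,0,0,0],[0,0,0,0,0,0,0],[0,0,0,0,0,0,0]],
  ],
)

```text
t: 12.85
ee_pos: [558.9, -18.4, 222.9]
orientation: [-3.126, 0.302, 0.039]
ft_force: [-29.6, 7.6, 16.3]
width: 53.9
grasp_force: 30.0
```

```bash
python3 - <<'E'
from h import *
d=snap('wrist','w5.png')
a=[np.load(f'pics/{n}.npz')['pixels'][120:300,180:460,::-1] for n in('w4','w5')]
cv2.imwrite('pics/cmp.png',cv2.resize(np.hstack(a),(800,257)))
E
```

```text
(no output)
```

View pics/cmp.png

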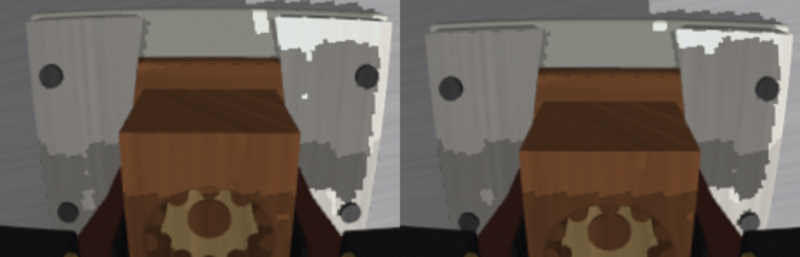

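```bash
python3 - <<'E'
from h import *
a=np.radians(-11);ex=np.array([np.cos(a),np.sin(a)])
s=800/560
for f,l in(('w4',[(51,76),(367,76),(68,211.5),(350,211.5),(138,59),(278,59),(121,132),(299,132),(140,16)]),('w5',[(451-400,89),(767-400,89),(468-400,223),(750-400,223),(538-400,69),(678-400,69),(521-400,151),(698-400,151),(140,26)])):
    d=np.load(f'pics/{f}.npz'); P=[(180+x/s,120+y/s) for x,y in l]
    Z=[29]*4+[14,14,82,82,12]
    q=np.array([ray(d,p,z,True)[:2]@ex for p,z in zip(P,Z)]); m=q[:2].mean()-93
    print(f,np.round(q-m,1), 'sep',np.ptp(q[:4]))
E
```

```text
w4 [ 93.   93.   27.9  27.9  96.6  96.5  87.9  87.9 115.2] sep 65.08439908610865
w5 [ 93.   93.   27.4  27.2  97.5  97.5  88.4  88.3 116.1] sep 65.89213259066332
```

The grip slipped at about 30 N while the mould stayed put, so it is wedged. I'll relax, open and lift. Then I'll push firmly on the block's rear face with the fingers straddling the handle.

Request:
step_arm(
  targets=[
    [[-0.03,0.006,0.02,0,0,0,0],[0,0,0,0,0,0,0.8],[0,0,0,0,0,0,1],[0,0,0,0,0,0,1],[0,0,0,0,0,0,1]],
  ],
)

```text
t: 13.52
ee_pos: [565.7, -19.5, 226.5]
orientation: [-3.127, 0.301, -0.002]
ft_force: [0.1, -0.5, -0.5]
width: 87.1
grasp_force: 0.0
```

Request:
step_arm(
  targets=[
    [[0,0,0.3,0,0,0,1],[0,0,0.5,0,0,0,1],[0,0,0.5,0,0,0,1],[-0.3,0.06,0.2,0,0,0,0.4],[-0.6,0.12,0,0,0,0,0.4]],
  ],
)

```text
t: 14.15
ee_pos: [519.8, -10.2, 302.3]
orientation: [-3.127, 0.301, -0.004]
ft_force: [-0.6, -0.6, -0.3]
width: 71.5
grasp_force: 0.0
```

```bash
python3 - <<'E'
from h import *
d=snap('wrist','w6.png')
o=readout.get_obs();print(o['ee_pos'],o['orientation'],o['width'])
p=np.array(o['ee_pos'][:2]);a=np.radians(-11);ex=np.array([np.cos(a),np.sin(a)]);ey=np.array([-ex[1],ex[0]]);print((p-[503,-8.8])@ex,(p-[503,-8.8])@ey)
E
```

```text
[515.21728909  -9.62096313 300.97401887] [ 3.12710176 -0.30047199 -0.00731236] 67.4531828426117
12.149470224431534 1.5252889340297655
```

View pics/w6.png

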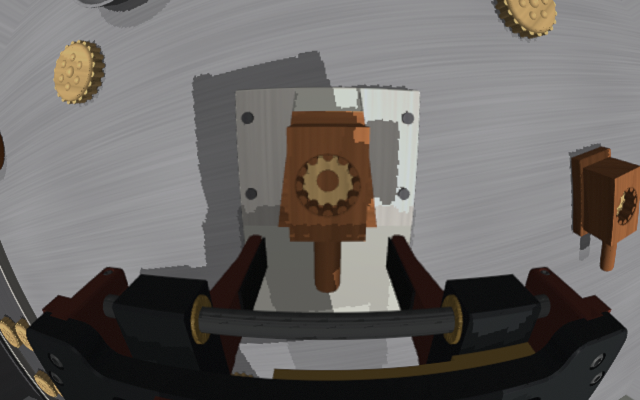

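The wrist view shows the mould released and seated. The foot's tail, at row ~226, is level with the rail fronts at row ~225, and the nose is at row ~112. Next is the straddle push.

Request:
step_arm(
  targets=[
    [[-0.7,0.115,0,0,0,0,0.38],[0,0,0,0,0,0,0.38],[0,0,0,0,0,0,0.38],[0,0,0,0,0,0,0.38],[0,0,0,0,0,0,0.38]],
  ],
)

```text
t: 14.82
ee_pos: [485.8, -4.7, 301.1]
orientation: [-3.127, 0.301, -0.0]
ft_force: [-0.0, -0.9, -0.9]
width: 33.2
grasp_force: 0.0
```

Request:
step_arm(
  targets=[
    [[0,-0.015,-0.5,0,0,0,0.38],[0,0,-0.5,0,0,0,0.38],[0,0,-0.35,0,0,0,0.38],[0,0,-0.15,0,0,0,0.38],[0,0,0,0,0,0,0.38]],
  ],
)

```text
t: 15.45
ee_pos: [485.4, -5.4, 225.9]
orientation: [3.127, -0.301, -0.001]
ft_force: [-0.7, -0.1, 0.2]
width: 32.8
grasp_force: 0.0
```

Request:
step_arm(
  targets=[
    [[0.08,-0.0155,0,0,0,0,0.38],[0.08,-0.0155,0,0,0,0,0.38],[0.08,-0.0155,0,0,0,0,0.38],[0,0,0,0,0,0,0.38],[0,0,0,0,0,0,0.38]],
  ],
)

```text
t: 16.08
ee_pos: [497.2, -7.6, 226.2]
orientation: [3.127, -0.3, -0.0]
ft_force: [0.5, 0.0, -0.3]
width: 33.4
grasp_force: 0.0
```

Request:
step_arm(
  targets=[
    [[0.04,-0.008,0,0,0,0,0.38],[0.04,-0.008,0,0,0,0,0.38],[0.04,-0.008,0,0,0,0,0.38],[0,0,0,0,0,0,0.38],[0,0,0,0,0,0,0.38]],
  ],
)

```text
t: 16.7
ee_pos: [500.7, -8.5, 225.6]
orientation: [-3.127, 0.301, 0.012]
ft_force: [-11.3, 2.6, 7.7]
width: 33.4
grasp_force: 5.6
```

Request:
step_arm(
  targets=[
    [[0.04,-0.008,0,0,0,0,0.38],[0.04,-0.008,0,0,0,0,0.38],[0.02,-0.004,0,0,0,0,0.38],[0,0,0,0,0,0,0.38],[0,0,0,0,0,0,0.38]],
  ],
)

```text
t: 17.32
ee_pos: [502.2, -8.9, 224.9]
orientation: [-3.127, 0.301, 0.028]
ft_force: [-23.6, 7.7, 19.1]
width: 33.7
grasp_force: 12.8
```

Request:
step_arm(
  targets=[
    [[0.04,-0.004,0.02,0,0,0,0.38],[0.04,-0.004,0.02,0,0,0,0.38],[0.03,-0.004,0,0,0,0,0.38],[0,0,0,0,0,0,0.38],[0,0,0,0,0,0,0.38]],
  ],
)

```text
t: 17.95
ee_pos: [504.0, -9.1, 225.1]
orientation: [3.127, -0.301, -0.046]
ft_force: [-34.9, 10.6, 14.7]
width: 33.6
grasp_force: 18.0
```

Request:
step_arm(
  targets=[
    [[0.04,-0.006,0.01,0,0,0,0.38],[0.04,-0.006,0.01,0,0,0,0.38],[0.02,-0.004,0,0,0,0,0.38],[0,0,0,0,0,0,0.38],[0,0,0,0,0,0,0.38]],
  ],
)

```text
t: 18.58
ee_pos: [505.6, -9.3, 225.1]
orientation: [3.126, -0.301, -0.062]
ft_force: [-45.9, 14.7, 22.2]
width: 33.3
grasp_force: 24.4
```

Request:
step_arm(
  targets=[
    [[-0.15,0.03,0,0,0,0,0.38],[-0.25,0.05,0,0,0,0,0.38],[-0.25,0.05,0,0,0,0,0.38],[0,0,0,0,0,0,0.38],[0,0,0.3,0,0,0,0.38]],
  ],
)

```text
t: 19.2
ee_pos: [486.7, -4.8, 244.4]
orientation: [3.127, -0.301, -0.0]
ft_force: [0.2, -0.1, -0.2]
width: 33.4
grasp_force: 0.0
```

Request:
step_arm(
  targets=[
    [[0,0,0.5,0,0,0,0.5],[0,0,0.5,0,0,0,0.5],[0,0,0.5,0,0,0,0.5],[0,0,0.5,0,0,0,0.5],[0,0,0,0,0,0,0.5]],
  ],
)

```text
t: 19.82
ee_pos: [487.5, -4.9, 346.9]
orientation: [-3.127, 0.301, -0.01]
ft_force: [0.6, 0.0, 0.6]
width: 44.1
grasp_force: 0.0
```

```bash
python3 - <<'E'
from h import *
d=snap('wrist','w7.png')
b=snap('side','b7.png')
W=cv2.resize(d['pixels'][60:310,180:480,::-1],(480,400),interpolation=cv2.INTER_CUBIC)
B=cv2.resize(b['pixels'][160:270,250:410,::-1],(320,220),interpolation=cv2.INTER_CUBIC)
c=np.zeros((400,800,3),np.uint8);c[:,:480]=W;c[:220,480:]=B
cv2.imwrite('pics/f.png',c)
E
```

```text
(no output)
```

View pics/f.png

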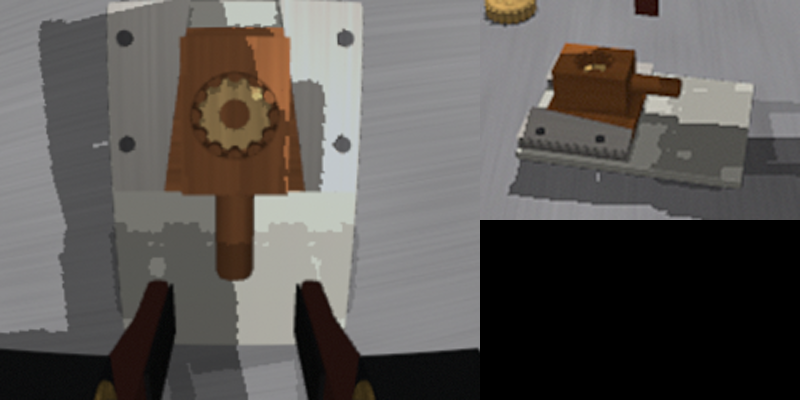

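The tail of the foot (row ~190 in the crop) is flush with the rail fronts (row ~190). The mould is straight and seated, and the gripper is clear of it.

```bash
python3 -c "
from workcell import ctrl
print(ctrl.close_job())"
```

```text
the job is handed in; nothing more can be done
None
```

The dovetail-foot mould is wedged between the rails with the back of its foot about flush with their front ends. It held against a final push of about 46 N, I let go, the other mould was left alone, and the job is handed in.

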